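Load the lit card rack and set its dimmer

TASK

Clear the palm stones off the brown display rack onto the grey mat, then move every card of stones from the plywood carrying crate to the display rack, each standing upright on its long edge fully down in a groove of its own and roughly centred along it. Only when all the cards are in, turn the dimmer's knob so that it points at the brass clip on its scale. The stones must stay on the mat; leave the jar and the tape roll alone.

Things in the scene. Friction and masses are not known exactly. Their poses are not given: they have to be found in the camera images.
- rack_top (a point): display rack: a brown wooden block 130 x 200 mm, 45 mm high, fixed to the table, with no end boards and a white light strip along the front edge of its foot. Four straight open-ended grooves run along the block's own x axis; their centre lines lie at own y = -75, -25, 25 and 75 mm. Each groove is 14 mm wide and 30 mm deep (its floor is 15 mm above the table) with mouth edges rounded to 5 mm. This point is the centre of the top face, 45 mm above the table; z up
- crate_top (a point): carrying crate: a pale plywood block of the same size and with the same four grooves (own y = -75, -25, 25, 75 mm, along own x, 14 mm wide, 30 mm deep, floor 15 mm above the table), told from the rack by an end board 8 mm thick and 75 mm high at each y end. Fixed. The cards start here, one to a groove. This point is the centre of the top of the grooved block, 45 mm above the table; z up
- mat_top (a point): plain grey square mat, 140 x 140 mm, 4 mm thick, fixed; this point is the centre of its upper face, z up, x and y along its sides
- dial (a joint): the dimmer's knob, in rad: 0 at the lowest mark of the scale, grows as the knob turns clockwise seen from above, end stop at 4.71. It turns stiffly (about 0.06 N m) and stays where it is left. It starts near 0, anticlockwise of the mark
- dial_grip (a point): the knob's bar, on its vertical axis, 28 mm above the dimmer's top: a black bar 46 mm long, 12 mm wide, from 6 to 40 mm above the dimmer's top, on a skirt 50 mm across and 7 mm high. Own x axis runs along the bar toward its pointing end (white line on top), own z up. The dimmer is a grey box 110 x 110 x 48 mm, fixed to the table, with a white round scale of eleven ticks
- dial_pointer (a point): the point 40 mm from the knob's axis where the knob points on the scale, 4 mm above the dimmer's top; turns with the knob
- mark (a point): tip of the small brass clip that sits on the rim of the scale and marks the wanted setting, 40 mm from the knob's axis, 4 mm above the dimmer's top. It is fixed for the run and differs from start to start
- card0_centre (a point): card of stones (blue oval stones on a pale card), a stiff plate 100 x 150 x 9 mm, 0.12 kg; point at its centre. Own x (100 mm) starts upright, own y (150 mm) lies along the groove, own z is its thickness. May be absent
- card1_centre (a point): card of stones (mixed pale and blue-green stones on a pale card), a stiff plate 110 x 140 x 9 mm, 0.12 kg; point at its centre. Own x (110 mm) starts upright, own y (140 mm) lies along the groove, own z is its thickness. May be absent
- card2_centre (a point): card of stones (brown stones on a grey card), a stiff plate 104 x 118 x 10 mm, 0.12 kg; point at its centre. Own x (104 mm) starts upright, own y (118 mm) lies along the groove, own z is its thickness. May be absent
- card3_centre (a point): card of stones (dark red stones on a black card), a stiff plate 112 x 116 x 10 mm, 0.12 kg; point at its centre. Own x (112 mm) starts upright, own y (116 mm) lies along the groove, own z is its thickness. May be absent
- stone0_centre (a point): smooth oval palm stone, 48 x 35 x 24 mm, brownish red; point at its centre half-way up, own x along its longest side, z up from its flat underside. Starts on top of the display rack, over a groove. May be absent
- stone1_centre (a point): smooth oval palm stone, 38 x 30 x 22 mm, blue-grey; point at its centre half-way up, own x along its longest side, z up from its flat underside. Starts on top of the display rack, over a groove. May be absent
- jar: small round black gem jar with a blue stone on its lid, 33 mm across and 22 mm high, on the table, to be left alone; origin at the centre of its underside
- tape: roll of brown tape lying flat, 96 mm across, 48 mm high, on the table, to be left alone; origin at the centre of its underside
- card0: the same card; origin at the centre of its 100 x 150 mm back face, which stands upright
- card1: the same card; origin at the centre of its 110 x 140 mm back face, which stands upright
- card2: the same card; origin at the centre of its 104 x 118 mm back face, which stands upright
- card3: the same card; origin at the centre of its 112 x 116 mm back face, which stands upright
- stone0: the same stone; origin at the centre of its underside
- stone1: the same stone; origin at the centre of its underside

How it is judged:
On the way, in this order (a step that is already met when the one before it is completed fails the run):
1. the stones lie on the mat, let go (x of stone0_centre in the frame of mat_top between -0.07 and 0.07 m and y of stone0_centre in the frame of mat_top between -0.07 and 0.07 m and z of each of stone0_centre, stone1_centre in the frame of mat_top below 0.022 m and x of stone1_centre in the frame of mat_top between -0.07 and 0.07 m and y of stone1_centre in the frame of mat_top between -0.07 and 0.07 m and contact force between the fingers and stone0 below 0.3 N and linear speed of each of stone0, stone1 below 0.03 m/s and contact force between the fingers and stone1 below 0.3 N), for 0.2 s.
2. every card stands in a groove of the display rack, let go ((y of card0_centre in the frame of rack_top between -0.086 and -0.064 m or y of card0_centre in the frame of rack_top between -0.036 and -0.014 m or y of card0_centre in the frame of rack_top between 0.014 and 0.036 m or y of card0_centre in the frame of rack_top between 0.064 and 0.086 m) and x of card0_centre in the frame of rack_top between -0.035 and 0.035 m and z of card0_centre in the frame of rack_top between 0.015 and 0.026 m and angle between card0_centre's own z axis and vertical between 1.301 and 1.841 rad and (y of card1_centre in the frame of rack_top between -0.086 and -0.064 m or y of card1_centre in the frame of rack_top between -0.036 and -0.014 m or y of card1_centre in the frame of rack_top between 0.014 and 0.036 m or y of card1_centre in the frame of rack_top between 0.064 and 0.086 m) and x of card1_centre in the frame of rack_top between -0.035 and 0.035 m and z of card1_centre in the frame of rack_top between 0.02 and 0.031 m and angle between card1_centre's own z axis and vertical between 1.301 and 1.841 rad and (y of card2_centre in the frame of rack_top between -0.086 and -0.064 m or y of card2_centre in the frame of rack_top between -0.036 and -0.014 m or y of card2_centre in the frame of rack_top between 0.014 and 0.036 m or y of card2_centre in the frame of rack_top between 0.064 and 0.086 m) and x of card2_centre in the frame of rack_top between -0.035 and 0.035 m and z of card2_centre in the frame of rack_top between 0.017 and 0.028 m and angle between card2_centre's own z axis and vertical between 1.301 and 1.841 rad and (y of card3_centre in the frame of rack_top between -0.086 and -0.064 m or y of card3_centre in the frame of rack_top between -0.036 and -0.014 m or y of card3_centre in the frame of rack_top between 0.014 and 0.036 m or y of card3_centre in the frame of rack_top between 0.064 and 0.086 m) and x of card3_centre in the frame of rack_top between -0.035 and 0.035 m and z of card3_centre in the frame of rack_top between 0.021 and 0.032 m and angle between card3_centre's own z axis and vertical between 1.301 and 1.841 rad and contact force between the fingers and card0 below 0.3 N and linear speed of each of card0, card1, card2, card3 below 0.03 m/s and contact force between the fingers and card1 below 0.3 N and contact force between the fingers and card2 below 0.3 N and contact force between the fingers and card3 below 0.3 N), for 0.2 s.
3. the knob points at the brass clip (horizontal distance between dial_pointer and mark below 0.004 m), for 0.2 s.
At the end, for the whole second after the job is handed in: Stones lie on the mat, centres within its outline; each card stands on its long edge on the floor of a rack groove (within 5 mm), within 15 degrees of vertical, within 35 mm of mid-groove; pointer within 4 mm (6 degrees) of the clip's tip; all at rest and let go (all of step 1 and all of step 2 and horizontal distance between dial_pointer and mark below 0.004 m and velocity of joint dial below 0.1 rad/s); the robot touches nothing.
It fails at once if the jar is pushed more than 3 cm (distance of jar from where it was at the start of the episode above 0.03 m).
It fails at once if the tape roll is pushed more than 3 cm (distance of tape from where it was at the start of the episode above 0.03 m).
Of card0, card1, card2, card3 only 3 to 4 are there at a start; the rules pass over those that are not, and their reading is None.
Of stone0, stone1 only 1 to 2 are there at a start; the rules pass over those that are not, and their reading is None.
At some moment in a run one of stone0, stone1 may be knocked a few centimetres aside while the robot is not near it.
It also fails if it takes over 210 s, if anything falls off the work surface, if the arm or the gripper's body presses on something with over 40 N, if the wrist force passes 120 N, or if a joint passes its speed limit or range.

ROBOT

A 7-joint arm with a two-finger parallel gripper is mounted at the origin on the work surface; the furniture and walls round the work are solid. World frame = base frame: x ahead of the robot, y to its left, z up, the work surface at z = 0. Lengths are in m, angles in rad, forces in N, time in s.
With the tool pointing down it reaches from about 0.4 to 0.875 m from the base axis. Payload 19.3 kg.
Tool frame: the origin (TCP) lies midway between the tips of the shut fingers; the grasp point (between the pads) lies 19 mm behind it (bot.pinch_z is the distance from the TCP to the grasp point, in m); z points along the fingers, y is the line along which they close (so a half turn about z gives the same grasp; the last joint's range is limited). The gripper opens to 85 mm and grips with 20 to 120 N. Pads are 22 mm wide; open, the fingers measure 114 mm over their backs; the gripper's body (76 mm by 85 mm) begins 54 mm behind the grasp point. The pads swing forward as they close: fully open they stand 13 mm farther back than shut.
Start: joints at [-1.419, 0.521, -0.036, 1.599, 0.021, 1.021, -0.113], TCP at [0.138, 0.61, 0.231] pointing down, gripper open.
Joint ranges: [-2.91, 2.91], [-0.3, 2.13], [-1.5, 1.42], [0.17, 2.43], [-1.26, 4.41], [0.16, 1.93], [-2.52, 2.52]. Speed limits (rad/s): [1.89, 1.89, 2.39, 2.39, 3.01, 3.01, 3.01].

INTERFACE

Orientations are given as [roll, pitch, yaw] about the fixed x, y, z axes, in that order (R = Rz(yaw) Ry(pitch) Rx(roll)).
In Python, from workcell import observe, viewer, bot gives the robot as it stands. The module is installed in compiled form; this text tells all that it offers.
- The arm moves only by the tool play_rows, never from a script. Its argument "motion" is a list of rows, each a list of 7 numbers: the shift along the tool's x, y, z in cm, then the turn, a rotation vector about the tool's x, y, z in rad, then the opening, from -1 (shut) to 1 (fully open), so that 0 is half open. A call has exactly 5 rows; each row is the pose to reach, as a shift and turn from the pose commanded when the call began, along the tool's axes at that moment; what a row does not reach only later rows make up. A row lasts 1/10 s, in which the tool goes at most 50 mm and 8.59 degrees, less where a joint would pass 70% of its speed; a pose out of reach is approached as far as the arm can. A call with a gripper value outside its range is refused whole. The fingers move at their own pace and stop on an object; "squeeze" is the grip in N (left out, the last holds). Time passes only in rows, so rows that repeat a pose let the fingers close, or fill a call up. It gives the time, the measured TCP pose, the force, the opening and the grip force at its end, in the units of the state.
- observe(): the state, without advancing time (a new reading comes with each control period).
- viewer.grab_frame(name): name is "scene" or "top"; returns (picture, depth): 420x560x3 uint8, red, green, blue; 420x560 float32, m along the optical axis (not along the pixel's ray), 0 where there is no reading.
- viewer.camera_info(name): a dict with "fx", "fy", "cx", "cy" (pixels), "R" (3x3) and "t" (3): a world point X has camera coordinates R X + t. Camera axes: x right, y down, z forward; pixel columns grow to the right and rows downward; lengths in m; the calibration is good to about 2 mm. A picture is of the moment at which its call begins. camera_info takes no time and is no camera call.
- bot.job_done(): hands the job in; it is judged then, once.
The state is a dict: "clock": time; "qpos": joint angles; "qd": joint speeds; "joint_efforts": joint torques, N m; "position": TCP position; "tool_rot": TCP orientation; "force": force on the tool from outside, world axes, zero at the start; "moment": the same for the moment, N m; "grip_width": finger opening in m; "finger_force": force on a finger pad.
Only numpy, scipy, OpenCV 4.12 (cv2) and the standard library are available. Lean on these libraries where they do the work, as an engineer would, in place of code of your own. Each camera call takes 0.05 s, during which the arm holds its last target. There are 200 camera calls.

## Working session

There is one attempt and no reset: what is moved stays moved. The work goes in short steps, Python scripts to look and compute and a tool call to move; the robot and the scene stay as the last step left them, time stands still between calls to the robot, and variables do not carry over. Pictures are saved under pics/ and viewed, at most 14 in all, crops included, and the job is handed in when it is done.

Besides the shell and the picture viewer there is one more tool, called after ">>>" as name([rows], argument=value, ...), one row to a line, values as JSON. play_rows: Moves the arm, as the interface text tells. Its arguments: {"type":"object","properties":{"motion":{"type":"array"},"squeeze":{"type":"number"}},"required":["motion"]}

```bash
mkdir -p pics
cat > h.py <<'E'
import numpy as np, cv2
from workcell import observe, viewer, bot
def grab(n, save=None):
    im,d=viewer.grab_frame(n)
    if save: cv2.imwrite('pics/'+save,im[:,:,::-1])
    return im,d
def world(n,d):
    c=viewer.camera_info(n); R=np.array(c['R']);t=np.array(c['t'])
    v,u=np.mgrid[0:d.shape[0],0:d.shape[1]]
    P=np.stack([(u-c['cx'])/c['fx']*d,(v-c['cy'])/c['fy']*d,d],-1)
    return (P-t)@R
E
python3 - <<'E'
from h import *
for n in('scene','top'):
    im,d=grab(n,n+'0.png'); np.savez(n+'0.npz',im=im,d=d,W=world(n,d))
    c=viewer.camera_info(n); print(n,c, -np.array(c['R']).T@c['t'])
print(observe(), bot.pinch_z)
E
```

```text
scene {'fx': 447.7510443450041, 'fy': 447.7510443450041, 'cx': 276.7408951802994, 'cy': 217.95537980937058, 'R': array([[ 0.82485433, -0.56494341, -0.02131372],
       [-0.25585887, -0.33942125, -0.90516819],
       [ 0.50413448,  0.75208521, -0.42451886]]), 't': array([-0.34621273,  0.21352566,  1.28273771])} [-0.3064648  -1.08784351  0.73044391]
top {'fx': 514.0411630522013, 'fy': 514.0411630522013, 'cx': 291.525130539282, 'cy': 223.45079046626705, 'R': array([[-0.01367648, -0.99989235,  0.00531433],
       [-0.99687186,  0.01322102, -0.07792117],
       [ 0.07784252, -0.0063634 , -0.99694536]]), 't': array([0.04049425, 0.46851995, 1.34522988])} [0.36289209 0.04285581 1.37741311]
{'clock': 0.1, 'qpos': array([-1.41922595,  0.52198492, -0.0362986 ,  1.59994379,  0.02119468,
        1.02108659, -0.11282823]), 'qd': array([-0.00069935, -0.00079937, -0.00073282, -0.0018472 , -0.00017308,
       -0.00080215,  0.00045652]), 'joint_efforts': array([ 2.48689801e-03, -9.28487849e+01,  1.98344260e+00, -3.70544744e+01,
        1.81524799e-02,  5.39784043e-03,  6.35587480e-05]), 'position': array([0.1374552 , 0.60939173, 0.23076717]), 'tool_rot': array([-3.14055795e+00,  8.17903896e-05,  2.91975520e+00]), 'force': array([-0.59264988,  0.10551294, -0.89351475]), 'moment': array([-0.02658648, -0.0259769 , -0.00533101]), 'finger_force': 0.0, 'grip_width': 0.08564217033549189} 0.0187
```

View pics/top0.png

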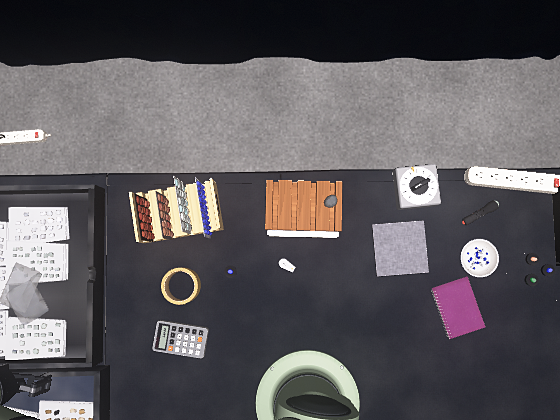

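View pics/scene0.png

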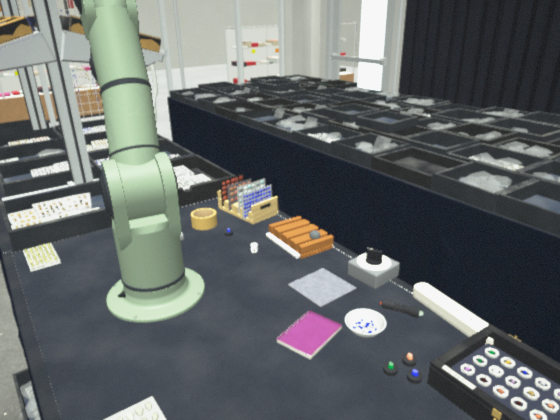

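The top view shows the rack at (304,207) with one blue-grey stone at (331,201), the mat at (400,248), the dimmer at (418,186) and the crate with four cards at (177,210). The red stone is absent.

Run:
```python
from h import *
z=np.load('top0.npz'); im,d,W=z['im'],z['d'],z['W']
v,u=np.mgrid[0:420,0:560]
def rect(m,name):
    P=W[m][:,:2].astype(np.float32); P=P[np.all(np.isfinite(P),1)]
    r=cv2.minAreaRect(P); print(name,len(P),np.round(r[0],4),np.round(r[1],4),round(r[2],2),'zmed',np.round(np.median(W[m][:,2]),4))
box=lambda a,b,c,e:(u>=a)&(u<b)&(v>=c)&(v<e)
Z=W[...,2]
rect(box(255,350,170,232)&(Z>.038)&(Z<.05),'rack')
rect(box(255,350,170,232)&(Z>.053)&(Z<.09),'stone')
i=im.astype(int); grey=(abs(i[...,0]-i[...,2])<30)&(i.sum(2)>240)
rect(box(365,435,215,282)&grey&(Z<.015),'mat')
rect(box(390,445,160,212)&(Z>.042)&(Z<.06),'dimmer')
rect(box(390,445,160,212)&(Z>.075)&(Z<.1),'bar')
rect(box(120,230,170,250)&(Z>.035)&(Z<.049),'crate')
rect(box(120,230,170,250)&(Z>.069)&(Z<.078),'ends')
for a,b in((130,158),(156,173),(173,193),(193,222)):
    m=box(a,b,165,250)&(Z>.1); rect(m,'card%d'%a)
big=cv2.resize(im[160:250,120:230],None,fx=4,fy=4,interpolation=cv2.INTER_CUBIC)
b2=cv2.resize(im[160:215,390:445],(360,360),interpolation=cv2.INTER_CUBIC)
cv2.imwrite('pics/crop0.png',np.hstack([big,np.zeros((360,0,3),np.uint8),b2])[:,:,::-1])
```

```text
rack 2518 [0.5157 0.0031] [0.1991 0.1309] 88.05 zmed 0.0454
stone 136 [ 0.5168 -0.0082] [0.1793 0.0967] 77.6 zmed 0.0632
mat 2746 [ 0.4013 -0.2564] [0.1411 0.1425] 3.82 zmed 0.0047
dimmer 1601 [ 0.5619 -0.2968] [0.1099 0.1109] 5.12 zmed 0.0495
bar 87 [ 0.562  -0.2969] [0.0117 0.0455] 30.07 zmed 0.0886
crate 1642 [0.5019 0.3292] [0.16   0.2111] 8.18 zmed 0.0453
ends 425 [0.5007 0.3326] [0.1589 0.2164] 8.54 zmed 0.0748
card130 264 [0.4588 0.2297] [0.4013 0.1243] 80.04 zmed 0.1195
card156 199 [0.4143 0.2286] [0.3741 0.0926] 60.62 zmed 0.1109
card173 224 [0.4356 0.2125] [0.3569 0.0946] 51.95 zmed 0.119
card193 187 [0.4385 0.1892] [0.3165 0.0913] 46.59 zmed 0.1102
```

View pics/crop0.png

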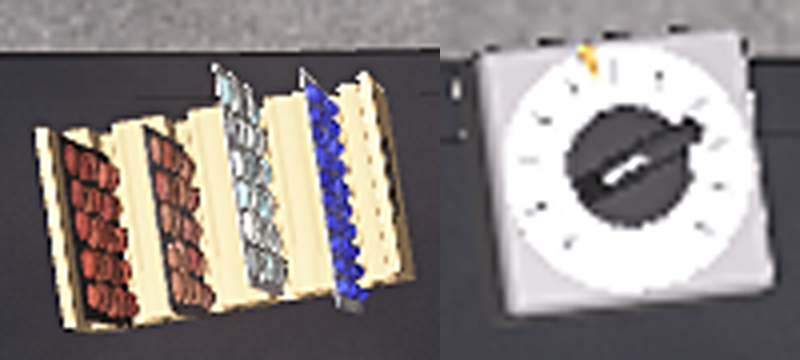

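The crop shows four cards in the crate, left to right card3, card2, card1 and card0. The brass clip is at about (590,60) in the crop, and the knob's white line points lower-left, toward (580,190).

Run:
```python
from h import *
z=np.load('top0.npz'); im,d,W=z['im'],z['d'],z['W']
X,Y,Z=W[...,0],W[...,1],W[...,2]
hsv=cv2.cvtColor(im,cv2.COLOR_RGB2HSV)
def rect(m,name,pr=True):
    P=W[m][:,:2].astype(np.float32); r=cv2.minAreaRect(P)
    b=cv2.boxPoints(r); e=[b[1]-b[0],b[2]-b[1]]; e.sort(key=lambda q:-np.linalg.norm(q))
    a=np.degrees(np.arctan2(e[0][1],e[0][0]))%180
    print(name,len(P),'c',np.round(r[0],4),'L',[round(float(np.linalg.norm(q)),4) for q in e],'long dir',round(a,2),'mean',np.round(P.mean(0),4),'zmax',np.round(np.percentile(W[m][:,2],98),4)); return r
near=lambda x,y,r:np.hypot(X-x,Y-y)<r
rect(near(.516,.003,.13)&(Z>.04)&(Z<.05),'rack')
# a groove-line angle via dark? edges: front/back edges
m=near(.516,.003,.13)&(Z>.052)&(Z<.08)&(im.sum(2)<500)
n,l,s,c=cv2.connectedComponentsWithStats(m.astype(np.uint8))
for k in range(1,n):
    if s[k,4]>20: rect(l==k,'stone?')
rect(near(.5,.33,.14)&(Z>.04)&(Z<.049)&(hsv[...,1]<110),'crate')
e=near(.5,.33,.16)&(Z>.070)&(Z<.0775)&(hsv[...,0]>10)&(hsv[...,0]<35)&(im.sum(2)>350)
n,l,s,c=cv2.connectedComponentsWithStats(e.astype(np.uint8))
for k in range(1,n):
    if s[k,4]>20: rect(l==k,'end')
m=near(.5,.33,.16)&(Z>.095)&(Z<.135)
n,l,s,c=cv2.connectedComponentsWithStats(m.astype(np.uint8))
for k in range(1,n):
    if s[k,4]>20: rect(l==k,'card '+str(im[l==k].mean(0).astype(int)))
m=near(.562,-.297,.07)&(Z>.044)&(Z<.056)
o=(hsv[...,0]>12)&(hsv[...,0]<28)&(hsv[...,1]>110)&near(.562,-.297,.08)
print('clip',W[o],)
w=(im.min(2)>110)&near(.562,-.297,.03)&(Z>.075)
print('line',W[w])
rect(near(.562,-.297,.05)&(Z>.08)&(Z<.1),'bar')
```

```text
rack 2446 c [0.5157 0.0031] L [0.1991, 0.1309] long dir 88.05 mean [0.5149 0.0039] zmax 0.0496
stone? 129 c [ 0.524  -0.0663] L [0.0364, 0.0292] long dir 89.44 mean [ 0.5229 -0.0661] zmax 0.0718
crate 1446 c [0.5025 0.3295] L [0.211, 0.1343] long dir 98.86 mean [0.5058 0.321 ] zmax 0.0488
end 34 c [0.5635 0.2377] L [0.0371, 0.0088] long dir 7.39 mean [0.5635 0.2375] zmax 0.0773
end 109 c [0.4876 0.436 ] L [0.1267, 0.0081] long dir 8.54 mean [0.491  0.4364] zmax 0.0774
end 77 c [0.4956 0.2266] L [0.0804, 0.008] long dir 8.94 mean [0.4955 0.2267] zmax 0.0774
card [175 175 174] 261 c [0.5146 0.3097] L [0.1382, 0.0097] long dir 8.91 mean [0.5135 0.3103] zmax 0.1288
card [118 116 181] 188 c [0.5074 0.2583] L [0.1487, 0.0094] long dir 8.92 mean [0.5063 0.2593] zmax 0.1192
card [131  98  88] 204 c [0.4891 0.357 ] L [0.1172, 0.0094] long dir 9.08 mean [0.4889 0.3579] zmax 0.1225
card [105  59  51] 287 c [0.4833 0.4062] L [0.1148, 0.0105] long dir 9.12 mean [0.4814 0.4067] zmax 0.1299
clip [[ 0.60905038 -0.28091165  0.05759538]
 [ 0.60725274 -0.27927796  0.0532626 ]
 [ 0.60594998 -0.28020264  0.06014347]
 [ 0.60431244 -0.28144431  0.05473703]
 [ 0.60498242 -0.28500547  0.05088441]
 [ 0.60252853 -0.28517809  0.04984229]]
line [[ 0.57509928 -0.30877102  0.08558269]
 [ 0.57468955 -0.31587856  0.08748343]
 [ 0.56465814 -0.31330357  0.08632644]
 [ 0.56178297 -0.29191385  0.0900465 ]
 [ 0.5593852  -0.28950308  0.08924112]
 [ 0.55901023 -0.29145484  0.09148617]
 [ 0.55920227 -0.29437164  0.0900135 ]
 [ 0.55724071 -0.28492948  0.08695515]
 [ 0.55690893 -0.28696041  0.08894162]
 [ 0.55711442 -0.28990389  0.08736016]
 [ 0.55490227 -0.28002663  0.08592015]
 [ 0.55375786 -0.28068312  0.09339891]
 [ 0.5546718  -0.28482657  0.08703073]
 [ 0.55180068 -0.27901898  0.08961966]
 [ 0.55169993 -0.28143527  0.09008411]]
bar 84 c [ 0.562  -0.2969] L [0.0455, 0.0117] long dir 120.07 mean [ 0.5613 -0.2958] zmax 0.0933
```

>>> play_rows([
  [-52.6, -57.4, 0, 0, 0, 1.349, 1],
  [-52.6, -57.4, 0, 0, 0, 1.349, 1],
  [-52.6, -57.4, 0, 0, 0, 1.349, 1],
  [-52.6, -57.4, 0, 0, 0, 1.349, 1],
  [-52.6, -57.4, 0, 0, 0, 1.349, 1],
], squeeze=40)

```text
clock: 0.6
position: [0.2623, 0.3907, 0.2312]
tool_rot: [-3.141, -0.0, 2.164]
force: [1.5, 0.5, 0.3]
grip_width: 0.0853
finger_force: 0.0
```

```bash
cat >> h.py <<'E'
from scipy.spatial.transform import Rotation as Ro
def delta(x,y,z,yaw):
    "shift (cm) and turn in tool axes to reach a down-pointing pose"
    s=observe(); R=Ro.from_euler('xyz',s['tool_rot']); T=Ro.from_euler('xyz',[np.pi,0,np.radians(yaw)])
    p=R.inv().apply(np.array([x,y,z])-s['position'])*100
    print('pos',np.round(s['position'],4),'yaw %.1f'%np.degrees(s['tool_rot'][2]),'F',np.round(s['force'],1),'w %.4f ff %.1f t %.1f'%(s['grip_width'],s['finger_force'],s['clock']),'q7 %.2f'%s['qpos'][6])
    print('  shift',np.round(p,2),'turn',np.round((R.inv()*T).as_rotvec(),3))
E
python3 -c "
from h import *
delta(.524,-.066,.231,90)"
```

```text
pos [0.2623 0.3907 0.2312] yaw 124.0 F [1.5 0.5 0.3] w 0.0853 ff 0.0 t 0.6 q7 -0.44
  shift [-5.25e+01 -3.81e+00  2.00e-02] turn [-0.    -0.     0.593]
```

>>> play_rows([
  [-52.5, -3.8, 0, 0, 0, 0.593, 1],
  [-52.5, -3.8, 0, 0, 0, 0.593, 1],
  [-52.5, -3.8, 0, 0, 0, 0.593, 1],
  [-52.5, -3.8, 0, 0, 0, 0.593, 1],
  [-52.5, -3.8, 0, 0, 0, 0.593, 1],
])

```text
clock: 1.1
position: [0.3879, 0.1748, 0.2314]
tool_rot: [3.141, -0.0, 1.571]
force: [1.8, 0.3, 0.1]
grip_width: 0.0855
finger_force: 0.0
```

>>> play_rows([
  [-24, 13.7, 0, 0, 0, 0, 1],
  [-24, 13.7, 0, 0, 0, 0, 1],
  [-24, 13.7, 0, 0, 0, 0, 1],
  [-24, 13.7, 0, 0, 0, 0, 1],
  [-24, 13.7, 0, 0, 0, 0, 1],
])

```text
clock: 1.6
position: [0.5132, -0.0417, 0.2312]
tool_rot: [-3.142, -0.0, 1.577]
force: [1.4, 1.1, -0.8]
grip_width: 0.0857
finger_force: 0.0
```

```bash
python3 -c "
from h import *
delta(.524,-.066,.10,90)
grab('scene','s1.png')"
```

```text
pos [ 0.5132 -0.0417  0.2312] yaw 90.4 F [ 1.4  1.1 -0.8] w 0.0857 ff 0.0 t 1.6 q7 0.21
  shift [-2.44  1.06 13.12] turn [-0.    -0.     0.006]
```

>>> play_rows([
  [-2.4, 1.1, 4, 0, 0, 0.006, 0.6],
  [-2.4, 1.1, 9, 0, 0, 0.006, 0.6],
  [-2.4, 1.1, 13, 0, 0, 0.006, 0.6],
  [-2.4, 1.1, 13, 0, 0, 0.006, 0.6],
  [-2.4, 1.1, 13, 0, 0, 0.006, 0.6],
])

```text
clock: 2.15
position: [0.5237, -0.064, 0.102]
tool_rot: [-3.141, 0.0, 1.57]
force: [1.2, 0.0, 0.6]
grip_width: 0.0687
finger_force: 0.0
```

```bash
python3 -c "
from h import *
delta(.524,-.066,.048,90)
im,d=grab('scene'); cv2.imwrite('pics/s2.png',cv2.resize(im[190:290,250:400],None,fx=4,fy=4)[:,:,::-1])
W=world('scene',d); m=(np.hypot(W[...,0]-.515,W[...,1]+.06)<.05)&(W[...,2]>.052)&(W[...,2]<.07)&(im.sum(2)<330)&(im[...,0]<im[...,2]+15)
print(m.sum(),W[m].mean(0),W[m].min(0),W[m].max(0))"
```

```text
pos [ 0.5237 -0.064   0.102 ] yaw 90.0 F [1.2 0.  0.6] w 0.0687 ff 0.0 t 2.1 q7 0.36
  shift [-0.2   0.03  5.4 ] turn [-0.001  0.    -0.   ]<string>:6: RuntimeWarning: Mean of empty slice.
  ret = um.true_divide(
Traceback (most recent call last):
ValueError: zero-size array to reduction operation minimum which has no identity
```

View pics/s2.png

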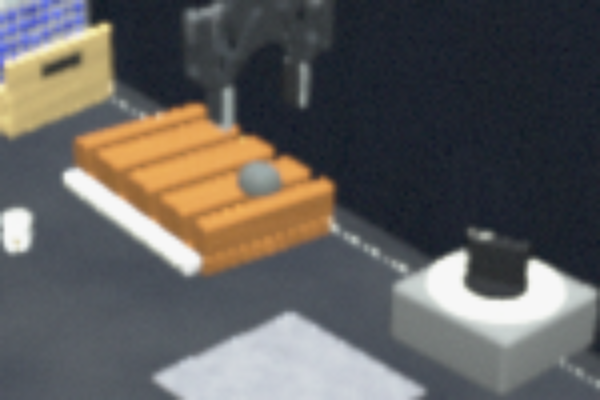

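The stone at crop (260,180) is still in place, with the open fingers straddling it from above. I'll descend and grip.

>>> play_rows([
  [-0.2, 0, 2, 0, 0, 0, 0.4],
  [-0.2, 0, 4, 0, 0, 0, 0.4],
  [-0.2, 0, 5.2, 0, 0, 0, 0.4],
  [-0.2, 0, 5.3, 0, 0, 0, 0.4],
  [-0.2, 0, 5.3, 0, 0, 0, 0.4],
])

```text
clock: 2.7
position: [0.5244, -0.0657, 0.0494]
tool_rot: [3.14, 0.0, 1.571]
force: [-0.2, 0.2, 0.7]
grip_width: 0.0599
finger_force: 0.0
```

>>> play_rows([
  [0, 0, 0, 0, 0, 0, -1],
  [0, 0, 0, 0, 0, 0, -1],
  [0, 0, 0, 0, 0, 0, -1],
  [0, 0, 0, 0, 0, 0, -1],
  [0, 0, 0, 0, 0, 0, -1],
], squeeze=30)

```text
clock: 3.2
position: [0.5242, -0.0658, 0.0491]
tool_rot: [3.141, -0.0, 1.571]
force: [-2.1, 0.3, 10.4]
grip_width: 0.0296
finger_force: 29.0
```

>>> play_rows([
  [0, 0, 0, 0, 0, 0, -1],
  [0, 0, 0, 0, 0, 0, -1],
  [0, 0, -1, 0, 0, 0, -1],
  [0, 0, -3, 0, 0, 0, -1],
  [0, 0, -5, 0, 0, 0, -1],
])

```text
clock: 3.7
position: [0.5236, -0.0659, 0.0995]
tool_rot: [-3.141, 0.0, 1.57]
force: [0.4, -0.3, -0.8]
grip_width: 0.0294
finger_force: 28.6
```

```bash
python3 -c "
from h import *
delta(.40,-.256,.10,90)"
```

```text
pos [ 0.5236 -0.0659  0.0995] yaw 90.0 F [ 0.4 -0.3 -0.8] w 0.0294 ff 28.6 t 3.7 q7 0.37
  shift [-19.02 -12.35  -0.05] turn [-0.  0. -0.]
```

>>> play_rows([
  [-4, -2.5, 0, 0, 0, 0, -1],
  [-8, -5, 0, 0, 0, 0, -1],
  [-12, -7.5, 0, 0, 0, 0, -1],
  [-16, -10, 0, 0, 0, 0, -1],
  [-19, -12.3, 0, 0, 0, 0, -1],
])

```text
clock: 4.2
position: [0.3994, -0.258, 0.0992]
tool_rot: [3.141, 0.001, 1.569]
force: [0.6, -1.5, -0.8]
grip_width: 0.0295
finger_force: 28.6
```

>>> play_rows([
  [0, 0, 2.5, 0, 0, 0, -1],
  [0, 0, 5, 0, 0, 0, -1],
  [0, 0, 7.5, 0, 0, 0, -1],
  [0, 0, 8.8, 0, 0, 0, -1],
  [0, 0, 8.9, 0, 0, 0, -1],
])

```text
clock: 4.7
position: [0.4004, -0.2557, 0.0089]
tool_rot: [-3.141, -0.001, 1.57]
force: [-0.9, -0.6, -0.7]
grip_width: 0.0297
finger_force: 28.5
```

>>> play_rows([
  [0, 0, 0, 0, 0, 0, -0.2],
  [0, 0, 0, 0, 0, 0, 0.3],
  [0, 0, 0, 0, 0, 0, 0.3],
  [0, 0, 0, 0, 0, 0, 0.3],
  [0, 0, -2, 0, 0, 0, 0.3],
])

```text
clock: 5.2
position: [0.4, -0.2552, 0.0284]
tool_rot: [-3.139, -0.001, 1.571]
force: [-0.9, 0.9, 0.4]
grip_width: 0.0555
finger_force: 0.0
```

>>> play_rows([
  [0, 0, -5, 0, 0, 0, 0.3],
  [0, 0, -10, 0, 0, 0, 0.3],
  [0, 0, -15, 0, 0, 0, 0.2],
  [0, 0, -19, 0, 0, 0, 0],
  [0, 0, -19, 0, 0, 0, 0],
])

```text
clock: 5.7
position: [0.4025, -0.2566, 0.224]
tool_rot: [3.134, 0.002, 1.571]
force: [0.2, 0.3, -0.5]
grip_width: 0.0432
finger_force: 0.0
```

```bash
python3 -c "
from h import *
delta(.507,.258,.23,188.9)
im,d=grab('scene','s3.png'); W=world('scene',d)
m=(np.hypot(W[...,0]-.40,W[...,1]+.256)<.1)&(W[...,2]>.012)&(W[...,2]<.04)
print(m.sum(),W[m].mean(0),W[m].min(0),W[m].max(0))"
```

```text
pos [ 0.4025 -0.2566  0.224 ] yaw 90.0 F [ 0.2  0.3 -0.5] w 0.0432 ff 0.0 t 5.7 q7 0.67
  shift [51.46 10.46 -0.64] turn [ 0.003  0.008 -1.726]
89 [ 0.39626672 -0.26300752  0.02099257] [ 0.38354363 -0.27653371  0.01200173] [ 0.4135529  -0.24268732  0.02889724]
```

>>> play_rows([
  [51.5, 10.5, -0.6, 0, 0, -1.726, 0],
  [51.5, 10.5, -0.6, 0, 0, -1.726, 0],
  [51.5, 10.5, -0.6, 0, 0, -1.726, 0],
  [51.5, 10.5, -0.6, 0, 0, -1.726, 0],
  [51.5, 10.5, -0.6, 0, 0, -1.726, 0],
])

```text
clock: 6.25
position: [0.4502, -0.0087, 0.2215]
tool_rot: [-3.141, -0.001, 2.327]
force: [1.9, 0.3, -0.2]
grip_width: 0.0426
finger_force: 0.0
```

```bash
python3 -c "
from h import *
delta(.507,.258,.23,188.9)"
```

```text
pos [ 0.4502 -0.0087  0.2215] yaw 133.3 F [ 1.9  0.3 -0.2] w 0.0426 ff 0.0 t 6.2 q7 0.74
  shift [15.5  22.43 -0.86] turn [-0.    -0.001 -0.97 ]
```

>>> play_rows([
  [15.5, 22.4, -0.9, 0, 0, -0.97, 0],
  [15.5, 22.4, -0.9, 0, 0, -0.97, 0],
  [15.5, 22.4, -0.9, 0, 0, -0.97, 0],
  [15.5, 22.4, -0.9, 0, 0, -0.97, 0],
  [15.5, 22.4, -0.9, 0, 0, -0.97, 0],
])

```text
clock: 6.75
position: [0.5037, 0.2353, 0.2294]
tool_rot: [-3.141, -0.002, 3.077]
force: [1.5, -1.2, 1.0]
grip_width: 0.0428
finger_force: 0.0
```

```bash
python3 -c "
from h import *
delta(.507,.258,.20,188.9)"
```

```text
pos [0.5037 0.2353 0.2294] yaw 176.3 F [ 1.5 -1.2  1. ] w 0.0428 ff 0.0 t 6.8 q7 0.97
  shift [-0.19  2.29  2.94] turn [-0.    -0.002 -0.22 ]
```

>>> play_rows([
  [-0.2, 2.3, 0, 0, 0, -0.22, 0],
  [-0.2, 2.3, 1, 0, 0, -0.22, -0.1],
  [-0.2, 2.3, 3, 0, 0, -0.22, -0.2],
  [-0.2, 2.3, 3, 0, 0, -0.22, -0.2],
  [-0.2, 2.3, 3, 0, 0, -0.22, -0.2],
])

```text
clock: 7.25
position: [0.5074, 0.2558, 0.1999]
tool_rot: [-3.141, -0.002, -2.993]
force: [-1.0, 0.4, 1.2]
grip_width: 0.034
finger_force: 0.0
```

```bash
python3 -c "
from h import *
delta(.507,.2585,.085,188.9)
im,d=grab('top'); W=world('top',d)
X,Y,Z=W[...,0],W[...,1],W[...,2]
m=(np.hypot(X-.507,Y-.258)<.09)&(Z>.09)&(Z<.125)&(abs((Y-.258)-(X-.507)*.157)<.02)&(abs(X-.507)>.02)
n,l,s,c=cv2.connectedComponentsWithStats(m.astype(np.uint8))
for k in range(1,n):
    if s[k,4]>20: print(s[k],W[l==k].mean(0))
cv2.imwrite('pics/t2.png',cv2.resize(im[150:260,110:250],None,fx=4,fy=4)[:,:,::-1])"
```

```text
pos [0.5074 0.2558 0.1999] yaw -171.5 F [-1.   0.4  1.2] w 0.0340 ff 0.0 t 7.2 q7 1.13
  shift [-0.02  0.28 11.49] turn [-0.    -0.002 -0.007]
```

View pics/t2.png

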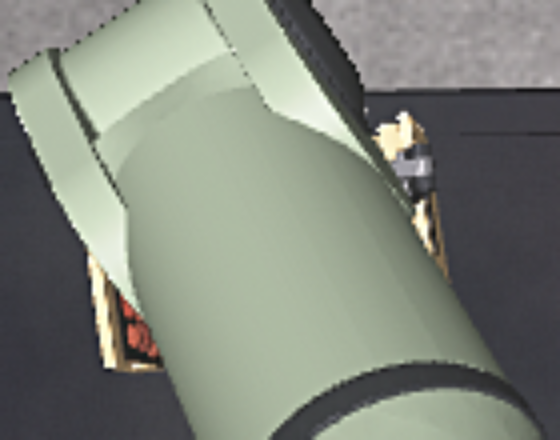

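The arm hides the crate from above, so I'll rely on the earlier measurement and on force feedback.

>>> play_rows([
  [0, 0.15, 3, 0, 0, 0, -0.2],
  [0, 0.25, 5.5, 0, 0, 0, -0.2],
  [0, 0.25, 7.5, 0, 0, 0, -0.2],
  [0, 0.25, 9.5, 0, 0, 0, -0.2],
  [0, 0.25, 11.5, 0, 0, 0, -0.2],
])

```text
clock: 7.8
position: [0.5078, 0.2588, 0.0855]
tool_rot: [3.141, 0.001, -2.993]
force: [0.2, 0.6, -1.0]
grip_width: 0.034
finger_force: 0.0
```

>>> play_rows([
  [0, 0, 0, 0, 0, 0, -0.5],
  [0, 0, 0, 0, 0, 0, -1],
  [0, 0, 0, 0, 0, 0, -1],
  [0, 0, 0, 0, 0, 0, -1],
  [0, 0, 0, 0, 0, 0, -1],
], squeeze=35)

```text
clock: 8.3
position: [0.5078, 0.2588, 0.0862]
tool_rot: [3.141, 0.001, -2.993]
force: [-0.1, -0.7, 5.2]
grip_width: 0.0079
finger_force: 39.3
```

```bash
python3 -c "
from h import *
delta(.507,.2585,.16,188.9)"
```

```text
pos [0.5078 0.2588 0.0862] yaw -171.5 F [-0.1 -0.7  5.2] w 0.0079 ff 39.3 t 8.3 q7 1.11
  shift [ 0.08 -0.01 -7.38] turn [ 0.     0.001 -0.006]
```

>>> play_rows([
  [0, 0, -1, 0, 0, 0, -1],
  [0, 0, -3, 0, 0, 0, -1],
  [0, 0, -6, 0, 0, 0, -1],
  [0, 0, -9, 0, 0, 0, -1],
  [0, 0, -11.4, 0, 0, 0, -1],
])

```text
clock: 8.8
position: [0.5075, 0.2587, 0.202]
tool_rot: [3.141, 0.001, -2.992]
force: [0.7, -0.4, -1.3]
grip_width: 0.008
finger_force: 38.4
```

```bash
python3 -c "
from h import *
delta(.5131,-.0719,.20,178.05)
im,d=grab('scene','s4.png')
cv2.imwrite('pics/s4.png',cv2.resize(im[130:260,190:350],None,fx=4,fy=4)[:,:,::-1])"
```

```text
pos [0.5075 0.2587 0.202 ] yaw -171.5 F [ 0.7 -0.4 -1.3] w 0.0080 ff 38.4 t 8.8 q7 1.13
  shift [  4.36 -32.77   0.17] turn [0.001 0.001 0.183]
```

View pics/s4.png

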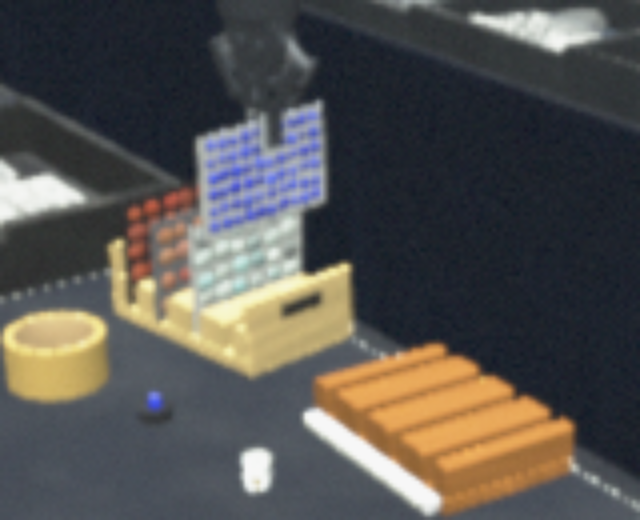

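The blue card is held upright above the crate at crop (265,170), with the others still standing. I'll carry it to the far groove.

>>> play_rows([
  [0.5, -4, 0.1, 0, 0, 0.05, -1],
  [1.07, -8, 0.1, 0, 0, 0.1, -1],
  [1.6, -12, 0.1, 0, 0, 0.15, -1],
  [2.1, -16, 0.1, 0, 0, 0.183, -1],
  [2.66, -20, 0.1, 0, 0, 0.183, -1],
])

```text
clock: 9.35
position: [0.5106, 0.0553, 0.1991]
tool_rot: [3.141, 0.001, 3.107]
force: [1.4, 0.5, -1.5]
grip_width: 0.0078
finger_force: 38.4
```

>>> play_rows([
  [-0.2, -4, 0, 0, 0, 0, -1],
  [-0.4, -8, 0, 0, 0, 0, -1],
  [-0.6, -11, 0, 0, 0, 0, -1],
  [-0.66, -12.7, 0, 0, 0, 0, -1],
  [-0.66, -12.7, 0, 0, 0, 0, -1],
])

```text
clock: 9.85
position: [0.5129, -0.073, 0.199]
tool_rot: [-3.141, 0.0, 3.104]
force: [0.2, -0.4, -1.2]
grip_width: 0.0077
finger_force: 38.5
```

```bash
python3 -c "
from h import *
delta(.5131,-.0719,.12,178.05)"
```

```text
pos [ 0.5129 -0.073   0.199 ] yaw 177.8 F [ 0.2 -0.4 -1.2] w 0.0077 ff 38.5 t 9.8 q7 1.60
  shift [-0.02  0.11  7.9 ] turn [-0.001  0.    -0.003]
```

>>> play_rows([
  [0, 0.1, 2, 0, 0, 0, -1],
  [0, 0.1, 4, 0, 0, 0, -1],
  [0, 0.1, 6, 0, 0, 0, -1],
  [0, 0.1, 7.9, 0, 0, 0, -1],
  [0, 0.1, 7.9, 0, 0, 0, -1],
])

```text
clock: 10.35
position: [0.5121, -0.0684, 0.118]
tool_rot: [3.141, -0.003, 3.109]
force: [0.0, -0.4, -0.8]
grip_width: 0.008
finger_force: 38.4
```

>>> play_rows([
  [0, 0, 0.5, 0, 0, 0, -1],
  [0, 0, 1, 0, 0, 0, -1],
  [0, 0, 1.5, 0, 0, 0, -1],
  [0, 0, 2, 0, 0, 0, -1],
  [0, 0, 2, 0, 0, 0, -1],
])

```text
clock: 10.85
position: [0.5131, -0.0696, 0.099]
tool_rot: [-3.141, -0.0, 3.107]
force: [1.4, -4.7, -2.6]
grip_width: 0.0076
finger_force: 38.2
```

```bash
python3 -c "
from h import *
delta(.5131,-.0719,.087,178.05);print(observe()['moment'])"
```

```text
pos [ 0.5131 -0.0696  0.099 ] yaw 178.0 F [ 1.4 -4.7 -2.6] w 0.0076 ff 38.2 t 10.8 q7 1.60
  shift [-0.01 -0.23  1.2 ] turn [-0. -0. -0.]
[-1.3660478  -0.21685862 -0.18186965]
```

>>> play_rows([
  [0, -0.2, 0, 0, 0, 0, -1],
  [0, -0.2, 0.4, 0, 0, 0, -1],
  [0, -0.2, 0.8, 0, 0, 0, -1],
  [0, -0.2, 1.1, 0, 0, 0, -1],
  [0, -0.2, 1.1, 0, 0, 0, -1],
])

```text
clock: 11.35
position: [0.5128, -0.0711, 0.0879]
tool_rot: [3.141, -0.001, 3.108]
force: [-0.6, -0.9, -1.2]
grip_width: 0.008
finger_force: 38.5
```

```bash
python3 -c "
from h import *
delta(.5131,-.0719,.087,178.05);print(observe()['moment'])"
```

```text
pos [ 0.5128 -0.0711  0.0879] yaw 178.1 F [-0.6 -0.9 -1.2] w 0.0080 ff 38.5 t 11.3 q7 1.61
  shift [-0.03 -0.08  0.09] turn [ 0.    -0.001  0.   ]
[-0.04588234 -0.03960254  0.03196313]
```

>>> play_rows([
  [0, 0, 0.1, 0, 0, 0, -0.7],
  [0, 0, 0.1, 0, 0, 0, -0.4],
  [0, 0, 0.1, 0, 0, 0, -0.4],
  [0, 0, 0.1, 0, 0, 0, -0.4],
  [0, 0, -1, 0, 0, 0, -0.3],
])

```text
clock: 11.85
position: [0.5125, -0.0712, 0.098]
tool_rot: [3.142, -0.002, 3.108]
force: [-0.3, -0.7, -0.3]
grip_width: 0.0297
finger_force: 0.0
```

>>> play_rows([
  [0, 0, -2, 0, 0, 0, -0.2],
  [0, 0, -4, 0, 0, 0, -0.2],
  [0, 0, -7, 0, 0, 0, -0.2],
  [0, 0, -10.2, 0, 0, 0, -0.2],
  [0, 0, -10.2, 0, 0, 0, -0.2],
])

```text
clock: 12.35
position: [0.5148, -0.0715, 0.2048]
tool_rot: [3.142, 0.006, 3.107]
force: [0.1, -0.2, -0.9]
grip_width: 0.0343
finger_force: 0.0
```

>>> play_rows([
  [0.2, 5, 0, 0, 0, -0.05, -0.2],
  [0.4, 10, 0, 0, 0, -0.1, -0.2],
  [0.6, 15, 0, 0, 0, -0.15, -0.2],
  [0.7, 20, 0, 0, 0, -0.19, -0.2],
  [0.75, 25, 0, 0, 0, -0.19, -0.2],
])

```text
clock: 12.85
position: [0.5136, 0.1805, 0.2008]
tool_rot: [3.142, 0.0, -2.984]
force: [0.6, 0.9, 0.1]
grip_width: 0.0344
finger_force: 0.0
```

>>> play_rows([
  [-1, 5, 0, 0, 0, 0, -0.2],
  [-2.1, 10, 0, 0, 0, 0, -0.2],
  [-2.1, 12.9, 0, 0, 0, 0, -0.2],
  [-2.1, 12.9, 0, 0, 0, 0, -0.2],
  [-2.1, 12.9, 0, 0, 0, 0, -0.2],
])

```text
clock: 13.35
position: [0.5143, 0.3096, 0.2003]
tool_rot: [-3.141, -0.0, -2.984]
force: [0.0, -1.0, -0.0]
grip_width: 0.034
finger_force: 0.0
```

```bash
cat >> h.py <<'E'
def racklook():
    im,d=grab('scene'); W=world('scene',d); X,Y,Z=W[...,0],W[...,1],W[...,2]
    c,s=np.cos(np.radians(-1.95)),np.sin(np.radians(-1.95))
    xl=(X-.5157)*c+(Y-.0031)*s; yl=-(X-.5157)*s+(Y-.0031)*c
    for g in(-75,-25,25,75):
        m=(abs(yl-g/1000)<.02)&(abs(xl)<.1)&(Z>.06)&(Z<.16)
        if m.sum()>20: print('groove',g,m.sum(),'x %.3f..%.3f'%tuple(np.percentile(xl[m],[1,99])),'top %.4f'%np.percentile(Z[m],99),'y lo %.4f hi %.4f'%(np.median(yl[m&(Z<.075)]),np.median(yl[m&(Z>.1)])))
E
python3 -c "
from h import *
delta(.5146,.3097,.095,188.9);racklook()"
```

```text
pos [0.5143 0.3096 0.2003] yaw -171.0 F [ 0. -1. -0.] w 0.0340 ff 0.0 t 13.3 q7 1.07
  shift [-4.000e-02  1.000e-02  1.053e+01] turn [-0.    -0.     0.002]
groove -75 616 x -0.073..0.072 top 0.1175 y lo -0.0722 hi -0.0720
```

>>> play_rows([
  [0, 0, 3, 0, 0, 0, -0.2],
  [0, 0, 5, 0, 0, 0, -0.2],
  [0, 0, 7, 0, 0, 0, -0.2],
  [0, 0, 9, 0, 0, 0, -0.2],
  [0, 0, 10.5, 0, 0, 0, -0.2],
])

```text
clock: 13.9
position: [0.515, 0.3078, 0.0945]
tool_rot: [-3.141, -0.0, -2.987]
force: [1.0, -0.1, 0.5]
grip_width: 0.0343
finger_force: 0.0
```

>>> play_rows([
  [0, 0, 0, 0, 0, 0, -0.5],
  [0, 0, 0, 0, 0, 0, -1],
  [0, 0, 0, 0, 0, 0, -1],
  [0, 0, 0, 0, 0, 0, -1],
  [0, 0, 0, 0, 0, 0, -1],
])

```text
clock: 14.4
position: [0.5149, 0.3095, 0.0959]
tool_rot: [3.141, 0.001, -2.985]
force: [-0.1, 0.7, -0.8]
grip_width: 0.0081
finger_force: 38.3
```

>>> play_rows([
  [0, 0, -1, 0, 0, 0, -1],
  [0, 0, -3, 0, 0, 0, -1],
  [0, 0, -6, 0, 0, 0, -1],
  [0, 0, -9, 0, 0, 0, -1],
  [0, 0, -11.4, 0, 0, 0, -1],
])

```text
clock: 14.9
position: [0.5149, 0.3095, 0.212]
tool_rot: [3.141, 0.001, -2.985]
force: [0.2, 0.9, -1.9]
grip_width: 0.008
finger_force: 38.3
```

```bash
python3 -c "
from h import *
delta(.5148,-.0219,.21,178.05)"
```

```text
pos [0.5149 0.3095 0.212 ] yaw -171.1 F [ 0.2  0.9 -1.9] w 0.0080 ff 38.3 t 14.9 q7 1.07
  shift [  5.16 -32.74   0.17] turn [0.001 0.001 0.19 ]
```

>>> play_rows([
  [0.6, -4, 0.1, 0, 0, 0.05, -1],
  [1.26, -8, 0.1, 0, 0, 0.1, -1],
  [1.9, -12, 0.1, 0, 0, 0.15, -1],
  [2.5, -16, 0.1, 0, 0, 0.19, -1],
  [3.15, -20, 0.1, 0, 0, 0.19, -1],
])

```text
clock: 15.4
position: [0.5146, 0.1054, 0.2094]
tool_rot: [3.141, 0.001, 3.106]
force: [0.6, 0.1, -2.5]
grip_width: 0.0079
finger_force: 38.3
```

>>> play_rows([
  [-0.14, -4, 0, 0, 0, 0, -1],
  [-0.28, -8, 0, 0, 0, 0, -1],
  [-0.4, -11, 0, 0, 0, 0, -1],
  [-0.44, -12.9, 0, 0, 0, 0, -1],
  [-0.44, -12.9, 0, 0, 0, 0, -1],
])

```text
clock: 15.9
position: [0.5146, -0.0251, 0.2093]
tool_rot: [-3.141, 0.001, 3.104]
force: [-0.3, -0.0, -0.5]
grip_width: 0.0082
finger_force: 38.3
```

>>> play_rows([
  [0, 0, 2.5, 0, 0, 0, -1],
  [0, 0, 5, 0, 0, 0, -1],
  [0, 0, 7.5, 0, 0, 0, -1],
  [0, 0, 7.8, 0, 0, 0, -1],
  [0, 0, 7.8, 0, 0, 0, -1],
])

```text
clock: 16.4
position: [0.5148, -0.0217, 0.1308]
tool_rot: [3.141, -0.0, 3.108]
force: [0.0, -0.6, -1.1]
grip_width: 0.008
finger_force: 38.2
```

```bash
python3 -c "
from h import *
delta(.5148,-.0219,.097,178.05)"
```

```text
pos [ 0.5148 -0.0217  0.1308] yaw 178.1 F [ 0.  -0.6 -1.1] w 0.0080 ff 38.2 t 16.4 q7 1.50
  shift [-0.   -0.02  3.38] turn [ 0.    -0.     0.001]
```

Aligned; lower slowly.

>>> play_rows([
  [0, 0, 0.7, 0, 0, 0, -1],
  [0, 0, 1.4, 0, 0, 0, -1],
  [0, 0, 2, 0, 0, 0, -1],
  [0, 0, 2.5, 0, 0, 0, -1],
  [0, 0, 2.5, 0, 0, 0, -1],
])

```text
clock: 16.9
position: [0.5144, -0.0222, 0.1048]
tool_rot: [-3.141, -0.001, 3.108]
force: [0.4, 0.1, -1.0]
grip_width: 0.008
finger_force: 38.2
```

>>> play_rows([
  [0, 0, 0.3, 0, 0, 0, -1],
  [0, 0, 0.6, 0, 0, 0, -1],
  [0, 0, 0.8, 0, 0, 0, -1],
  [0, 0, 0.8, 0, 0, 0, -1],
  [0, 0, 0.8, 0, 0, 0, -1],
])

```text
clock: 17.4
position: [0.5148, -0.0222, 0.0974]
tool_rot: [-3.142, 0.0, 3.108]
force: [-0.4, 0.3, -0.5]
grip_width: 0.008
finger_force: 38.2
```

```bash
python3 -c "
from h import *
delta(.5148,-.0219,.0965,178.05)"
```

```text
pos [ 0.5148 -0.0222  0.0974] yaw 178.1 F [-0.4  0.3 -0.5] w 0.0080 ff 38.2 t 17.4 q7 1.51
  shift [-0.    0.03  0.09] turn [-0.  0.  0.]
```

>>> play_rows([
  [0, 0, 0.1, 0, 0, 0, -0.7],
  [0, 0, 0.1, 0, 0, 0, -0.4],
  [0, 0, 0.1, 0, 0, 0, -0.4],
  [0, 0, 0.1, 0, 0, 0, -0.4],
  [0, 0, -1, 0, 0, 0, -0.3],
])

```text
clock: 17.9
position: [0.5141, -0.0221, 0.1069]
tool_rot: [-3.141, -0.002, 3.108]
force: [-0.0, -0.5, -0.2]
grip_width: 0.03
finger_force: 0.0
```

>>> play_rows([
  [0, 0, -2, 0, 0, 0, -0.2],
  [0, 0, -4, 0, 0, 0, -0.2],
  [0, 0, -7, 0, 0, 0, -0.2],
  [0, 0, -9.3, 0, 0, 0, -0.2],
  [0, 0, -9.3, 0, 0, 0, -0.2],
])

```text
clock: 18.4
position: [0.5161, -0.0222, 0.204]
tool_rot: [3.141, 0.005, 3.107]
force: [0.4, 0.1, -0.2]
grip_width: 0.0344
finger_force: 0.0
```

>>> play_rows([
  [0.5, 5, 0, 0, 0, -0.05, -0.2],
  [1, 10, 0, 0, 0, -0.1, -0.2],
  [1.5, 15, 0, 0, 0, -0.15, -0.2],
  [2, 20, 0, 0, 0, -0.19, -0.2],
  [2.5, 24.9, 0, 0, 0, -0.19, -0.2],
])

```text
clock: 18.9
position: [0.4976, 0.2291, 0.2007]
tool_rot: [-3.142, 0.0, -2.984]
force: [1.7, -0.7, -0.3]
grip_width: 0.0343
finger_force: 0.0
```

>>> play_rows([
  [-0.5, 5, 0, 0, 0, 0, -0.2],
  [-1, 10, 0, 0, 0, 0, -0.2],
  [-1.1, 12.95, 0, 0, 0, 0, -0.2],
  [-1.1, 12.95, 0, 0, 0, 0, -0.2],
  [-1.1, 12.95, 0, 0, 0, 0, -0.2],
])

```text
clock: 19.4
position: [0.4885, 0.3571, 0.2001]
tool_rot: [-3.141, -0.001, -2.984]
force: [0.5, -0.6, -0.4]
grip_width: 0.0346
finger_force: 0.0
```

```bash
python3 -c "
from h import *
delta(.4891,.3572,.09,188.9);racklook()"
```

```text
pos [0.4885 0.3571 0.2001] yaw -171.0 F [ 0.5 -0.6 -0.4] w 0.0346 ff 0.0 t 19.4 q7 0.97
  shift [-0.07  0.   11.01] turn [-0.001 -0.001  0.002]
groove -75 617 x -0.074..0.072 top 0.1172 y lo -0.0726 hi -0.0727
groove -25 421 x -0.068..0.069 top 0.1276 y lo -0.0235 hi -0.0240
```

>>> play_rows([
  [0, 0, 3, 0, 0, 0, -0.2],
  [0, 0, 5, 0, 0, 0, -0.2],
  [0, 0, 7, 0, 0, 0, -0.2],
  [0, 0, 9, 0, 0, 0, -0.2],
  [0, 0, 11.1, 0, 0, 0, -0.2],
])

```text
clock: 19.95
position: [0.4896, 0.3554, 0.089]
tool_rot: [-3.141, 0.0, -2.987]
force: [-0.3, -0.0, -0.1]
grip_width: 0.0342
finger_force: 0.0
```

>>> play_rows([
  [0, 0, 0, 0, 0, 0, -0.5],
  [0, 0, 0, 0, 0, 0, -1],
  [0, 0, 0, 0, 0, 0, -1],
  [0, 0, 0, 0, 0, 0, -1],
  [0, 0, 0, 0, 0, 0, -1],
])

```text
clock: 20.45
position: [0.4892, 0.357, 0.0901]
tool_rot: [3.141, 0.001, -2.986]
force: [0.5, 0.7, -2.0]
grip_width: 0.0086
finger_force: 40.2
```

>>> play_rows([
  [0, 0, -1, 0, 0, 0, -1],
  [0, 0, -3, 0, 0, 0, -1],
  [0, 0, -6, 0, 0, 0, -1],
  [0, 0, -9, 0, 0, 0, -1],
  [0, 0, -11.4, 0, 0, 0, -1],
])

```text
clock: 20.95
position: [0.4891, 0.3571, 0.2061]
tool_rot: [3.141, 0.001, -2.985]
force: [0.2, 0.6, -1.6]
grip_width: 0.0089
finger_force: 40.2
```

```bash
python3 -c "
from h import *
delta(.5165,.0281,.20,178.05)"
```

```text
pos [0.4891 0.3571 0.2061] yaw -171.1 F [ 0.2  0.6 -1.6] w 0.0089 ff 40.2 t 20.9 q7 0.97
  shift [  2.41 -32.93   0.58] turn [0.001 0.001 0.19 ]
```

>>> play_rows([
  [0.3, -4, 0, 0, 0, 0.05, -1],
  [0.6, -8, 0, 0, 0, 0.1, -1],
  [0.9, -12, 0, 0, 0, 0.15, -1],
  [1.2, -16, 0, 0, 0, 0.19, -1],
  [1.46, -20, 0, 0, 0, 0.19, -1],
])

```text
clock: 21.45
position: [0.5055, 0.1556, 0.2044]
tool_rot: [3.141, 0.001, 3.106]
force: [1.6, -0.1, -0.8]
grip_width: 0.0092
finger_force: 40.2
```

>>> play_rows([
  [-0.4, -4, 0, 0, 0, 0, -1],
  [-0.9, -8, 0, 0, 0, 0, -1],
  [-1.3, -11, 0, 0, 0, 0, -1],
  [-1.52, -12.9, 0, 0, 0, 0, -1],
  [-1.52, -12.9, 0, 0, 0, 0, -1],
])

```text
clock: 21.95
position: [0.5166, 0.0247, 0.2043]
tool_rot: [-3.141, 0.001, 3.104]
force: [-0.7, 0.5, -0.4]
grip_width: 0.0088
finger_force: 40.2
```

>>> play_rows([
  [0, 0, 2.5, 0, 0, 0, -1],
  [0, 0, 5, 0, 0, 0, -1],
  [0, 0, 7.5, 0, 0, 0, -1],
  [0, 0, 8, 0, 0, 0, -1],
  [0, 0, 8, 0, 0, 0, -1],
])

```text
clock: 22.45
position: [0.5163, 0.0281, 0.1236]
tool_rot: [-3.142, -0.001, 3.108]
force: [0.1, 0.5, -1.1]
grip_width: 0.009
finger_force: 40.1
```

```bash
python3 -c "
from h import *
delta(.5165,.0281,.0915,178.05)"
```

```text
pos [0.5163 0.0281 0.1236] yaw 178.1 F [ 0.1  0.5 -1.1] w 0.0090 ff 40.1 t 22.4 q7 1.40
  shift [-0.02  0.    3.21] turn [-0.    -0.001  0.001]
```

>>> play_rows([
  [0, 0, 0.7, 0, 0, 0, -1],
  [0, 0, 1.4, 0, 0, 0, -1],
  [0, 0, 2, 0, 0, 0, -1],
  [0, 0, 2.4, 0, 0, 0, -1],
  [0, 0, 2.4, 0, 0, 0, -1],
])

```text
clock: 22.95
position: [0.5162, 0.0276, 0.0989]
tool_rot: [-3.141, -0.001, 3.108]
force: [0.4, -0.7, -1.1]
grip_width: 0.0087
finger_force: 40.2
```

>>> play_rows([
  [0, 0, 0.3, 0, 0, 0, -1],
  [0, 0, 0.6, 0, 0, 0, -1],
  [0, 0, 0.8, 0, 0, 0, -1],
  [0, 0, 0.8, 0, 0, 0, -1],
  [0, 0, 0.8, 0, 0, 0, -1],
])

```text
clock: 23.45
position: [0.5164, 0.0276, 0.0914]
tool_rot: [-3.142, -0.0, 3.108]
force: [-0.7, -0.7, -1.0]
grip_width: 0.009
finger_force: 40.1
```

```bash
python3 -c "
from h import *
delta(.5165,.0281,.0905,178.05)"
```

```text
pos [0.5164 0.0276 0.0914] yaw 178.1 F [-0.7 -0.7 -1. ] w 0.0090 ff 40.1 t 23.4 q7 1.40
  shift [-0.    0.05  0.09] turn [-0. -0.  0.]
```

>>> play_rows([
  [0, 0, 0.1, 0, 0, 0, -0.7],
  [0, 0, 0.1, 0, 0, 0, -0.4],
  [0, 0, 0.1, 0, 0, 0, -0.4],
  [0, 0, 0.1, 0, 0, 0, -0.4],
  [0, 0, -1, 0, 0, 0, -0.3],
])

```text
clock: 23.95
position: [0.5158, 0.0276, 0.1009]
tool_rot: [-3.141, -0.002, 3.108]
force: [-0.5, -0.1, 0.2]
grip_width: 0.0301
finger_force: 0.0
```

>>> play_rows([
  [0, 0, -2, 0, 0, 0, -0.2],
  [0, 0, -4, 0, 0, 0, -0.2],
  [0, 0, -7, 0, 0, 0, -0.2],
  [0, 0, -9.9, 0, 0, 0, -0.2],
  [0, 0, -9.9, 0, 0, 0, -0.2],
])

```text
clock: 24.45
position: [0.518, 0.0278, 0.2045]
tool_rot: [3.14, 0.006, 3.107]
force: [1.0, -0.5, -0.5]
grip_width: 0.0341
finger_force: 0.0
```

>>> play_rows([
  [0.6, 5, 0, 0, 0, -0.05, -0.2],
  [1.2, 10, 0, 0, 0, -0.1, -0.2],
  [1.8, 15, 0, 0, 0, -0.15, -0.2],
  [2.4, 20, 0, 0, 0, -0.19, -0.2],
  [3.0, 24.8, 0, 0, 0, -0.19, -0.2],
])

```text
clock: 24.95
position: [0.4943, 0.2784, 0.2008]
tool_rot: [3.142, 0.0, -2.984]
force: [1.5, 0.2, -0.7]
grip_width: 0.0341
finger_force: 0.0
```

>>> play_rows([
  [-0.4, 5, 0, 0, 0, 0, -0.2],
  [-0.8, 10, 0, 0, 0, 0, -0.2],
  [-0.9, 13, 0, 0, 0, 0, -0.2],
  [-0.9, 13, 0, 0, 0, 0, -0.2],
  [-0.9, 13, 0, 0, 0, 0, -0.2],
])

```text
clock: 25.45
position: [0.4831, 0.4065, 0.2002]
tool_rot: [-3.141, -0.0, -2.984]
force: [0.8, -0.4, 0.3]
grip_width: 0.0342
finger_force: 0.0
```

```bash
python3 -c "
from h import *
delta(.4833,.4062,.097,188.9);racklook()"
```

```text
pos [0.4831 0.4065 0.2002] yaw -171.0 F [ 0.8 -0.4  0.3] w 0.0342 ff 0.0 t 25.4 q7 0.91
  shift [-0.02 -0.03 10.32] turn [-0.001 -0.     0.002]
groove -75 621 x -0.074..0.073 top 0.1170 y lo -0.0729 hi -0.0723
groove -25 422 x -0.069..0.071 top 0.1280 y lo -0.0236 hi -0.0239
groove 25 229 x -0.059..0.058 top 0.1224 y lo 0.0271 hi 0.0270
```

>>> play_rows([
  [0, 0, 3, 0, 0, 0, -0.2],
  [0, 0, 5, 0, 0, 0, -0.2],
  [0, 0, 7, 0, 0, 0, -0.2],
  [0, 0, 9, 0, 0, 0, -0.2],
  [0, 0, 10.3, 0, 0, 0, -0.2],
])

```text
clock: 26.0
position: [0.4838, 0.4047, 0.0964]
tool_rot: [-3.141, -0.001, -2.987]
force: [0.6, -0.2, 0.8]
grip_width: 0.0342
finger_force: 0.0
```

>>> play_rows([
  [0, 0, 0, 0, 0, 0, -0.5],
  [0, 0, 0, 0, 0, 0, -1],
  [0, 0, 0, 0, 0, 0, -1],
  [0, 0, 0, 0, 0, 0, -1],
  [0, 0, 0, 0, 0, 0, -1],
])

```text
clock: 26.5
position: [0.4838, 0.4065, 0.098]
tool_rot: [3.141, 0.001, -2.985]
force: [0.9, -0.7, 2.2]
grip_width: 0.009
finger_force: 38.8
```

>>> play_rows([
  [0, 0, -1, 0, 0, 0, -1],
  [0, 0, -3, 0, 0, 0, -1],
  [0, 0, -6, 0, 0, 0, -1],
  [0, 0, -9, 0, 0, 0, -1],
  [0, 0, -11.4, 0, 0, 0, -1],
])

```text
clock: 27.0
position: [0.4837, 0.4065, 0.2141]
tool_rot: [3.141, 0.001, -2.985]
force: [0.0, -0.8, -0.4]
grip_width: 0.009
finger_force: 38.2
```

```bash
python3 -c "
from h import *
delta(.5183,.0781,.21,178.05)"
```

```text
pos [0.4837 0.4065 0.2141] yaw -171.1 F [ 0.  -0.8 -0.4] w 0.0090 ff 38.2 t 27.0 q7 0.91
  shift [  1.69 -32.98   0.37] turn [0.001 0.001 0.19 ]
```

>>> play_rows([
  [0.2, -4, 0, 0, 0, 0.05, -1],
  [0.4, -8, 0, 0, 0, 0.1, -1],
  [0.6, -12, 0, 0, 0, 0.15, -1],
  [0.8, -16, 0, 0, 0, 0.19, -1],
  [1.02, -20, 0, 0, 0, 0.19, -1],
])

```text
clock: 27.5
position: [0.5045, 0.2057, 0.2123]
tool_rot: [3.141, 0.001, 3.106]
force: [0.2, -0.1, -0.9]
grip_width: 0.0089
finger_force: 38.2
```

>>> play_rows([
  [-0.5, -4, 0, 0, 0, 0, -1],
  [-1.1, -8, 0, 0, 0, 0, -1],
  [-1.5, -11, 0, 0, 0, 0, -1],
  [-1.8, -12.9, 0, 0, 0, 0, -1],
  [-1.8, -12.9, 0, 0, 0, 0, -1],
])

```text
clock: 28.0
position: [0.5185, 0.0747, 0.2123]
tool_rot: [-3.141, 0.001, 3.104]
force: [-0.2, 0.7, -1.4]
grip_width: 0.009
finger_force: 38.2
```

>>> play_rows([
  [0, 0, 2.5, 0, 0, 0, -1],
  [0, 0, 5, 0, 0, 0, -1],
  [0, 0, 7.5, 0, 0, 0, -1],
  [0, 0, 8, 0, 0, 0, -1],
  [0, 0, 8, 0, 0, 0, -1],
])

```text
clock: 28.5
position: [0.518, 0.0781, 0.1316]
tool_rot: [-3.141, -0.001, 3.108]
force: [-0.4, 0.8, -0.7]
grip_width: 0.0089
finger_force: 38.1
```

```bash
python3 -c "
from h import *
delta(.5183,.0781,.099,178.05)"
```

```text
pos [0.518  0.0781 0.1316] yaw 178.1 F [-0.4  0.8 -0.7] w 0.0089 ff 38.1 t 28.5 q7 1.30
  shift [-0.03  0.    3.26] turn [-0.    -0.001  0.001]
```

>>> play_rows([
  [0, 0, 0.7, 0, 0, 0, -1],
  [0, 0, 1.4, 0, 0, 0, -1],
  [0, 0, 2, 0, 0, 0, -1],
  [0, 0, 2.4, 0, 0, 0, -1],
  [0, 0, 2.4, 0, 0, 0, -1],
])

```text
clock: 29.0
position: [0.5179, 0.0776, 0.1069]
tool_rot: [-3.141, -0.001, 3.108]
force: [-0.4, -0.4, -1.1]
grip_width: 0.0088
finger_force: 38.2
```

>>> play_rows([
  [0, 0, 0.3, 0, 0, 0, -1],
  [0, 0, 0.6, 0, 0, 0, -1],
  [0, 0, 0.8, 0, 0, 0, -1],
  [0, 0, 0.8, 0, 0, 0, -1],
  [0, 0, 0.8, 0, 0, 0, -1],
])

```text
clock: 29.5
position: [0.5182, 0.0777, 0.0994]
tool_rot: [-3.142, -0.0, 3.108]
force: [-0.2, -0.2, -1.1]
grip_width: 0.0093
finger_force: 38.2
```

```bash
python3 -c "
from h import *
delta(.5183,.0781,.0985,178.05)"
```

```text
pos [0.5182 0.0777 0.0994] yaw 178.1 F [-0.2 -0.2 -1.1] w 0.0093 ff 38.2 t 29.5 q7 1.30
  shift [-0.01  0.04  0.09] turn [-0. -0.  0.]
```

>>> play_rows([
  [0, 0, 0.1, 0, 0, 0, -0.7],
  [0, 0, 0.1, 0, 0, 0, -0.4],
  [0, 0, 0.1, 0, 0, 0, -0.4],
  [0, 0, 0.1, 0, 0, 0, -0.4],
  [0, 0, -1, 0, 0, 0, -0.3],
])

```text
clock: 30.0
position: [0.5175, 0.0775, 0.1089]
tool_rot: [-3.141, -0.002, 3.108]
force: [-0.6, -0.4, 0.5]
grip_width: 0.0298
finger_force: 0.0
```

>>> play_rows([
  [0, 0, -2, 0, 0, 0, -0.2],
  [0, 0, -4, 0, 0, 0, -0.2],
  [0, 0, -7, 0, 0, 0, -0.2],
  [0, 0, -10, 0, 0, 0, -0.2],
  [0, 0, -13, 0, 0, 0, -0.2],
])

```text
clock: 30.5
position: [0.518, 0.0776, 0.2415]
tool_rot: [3.141, 0.001, 3.108]
force: [-0.1, -0.4, -0.5]
grip_width: 0.034
finger_force: 0.0
```

>>> play_rows([
  [2, 5, 0, 0, 0, 0, -0.2],
  [4, 10, 0, 0, 0, 0, -0.2],
  [6, 15, 0, 0, 0, 0, -0.2],
  [6, 20, 0, 0, 0, 0, -0.2],
  [6, 20, 0, 0, 0, 0, -0.2],
])

```text
clock: 31.0
position: [0.4633, 0.2852, 0.2403]
tool_rot: [3.139, 0.0, 3.114]
force: [-0.1, -1.5, 0.1]
grip_width: 0.0342
finger_force: 0.0
```

```bash
python3 -c "
from h import *
racklook()
im,d=grab('top'); W=world('top',d); np.savez('top3.npz',im=im,d=d,W=W)
X,Y,Z=W[...,0],W[...,1],W[...,2]
m=(np.hypot(X-.40,Y+.256)<.12)&(Z>.012)&(Z<.04)
print('stone',m.sum(),W[m].mean(0),W[m].min(0),W[m].max(0))
delta(.562,-.297,.2,120)
cv2.imwrite('pics/t3.png',np.hstack([cv2.resize(im[160:280,250:450],None,fx=2,fy=2),cv2.resize(im[160:212,390:445],(254,240),interpolation=cv2.INTER_CUBIC)])[:,:,::-1])"
```

```text
groove -75 614 x -0.074..0.073 top 0.1172 y lo -0.0726 hi -0.0722
groove -25 421 x -0.068..0.069 top 0.1281 y lo -0.0225 hi -0.0237
groove 25 226 x -0.059..0.057 top 0.1220 y lo 0.0284 hi 0.0270
groove 75 319 x -0.058..0.055 top 0.1300 y lo 0.0752 hi 0.0761
stone 172 [ 0.43955639 -0.24103804  0.02170718] [ 0.35176749 -0.31867296  0.01200852] [ 0.51875362 -0.18522457  0.03841669]
pos [0.4643 0.2816 0.2399] yaw 178.2 F [ 0.  -1.  -0.2] w 0.0343 ff 0.0 t 31.1 q7 0.88
  shift [-11.53 -57.53   3.96] turn [ 1.000e-03 -0.000e+00  1.017e+00]
```

View pics/t3.png

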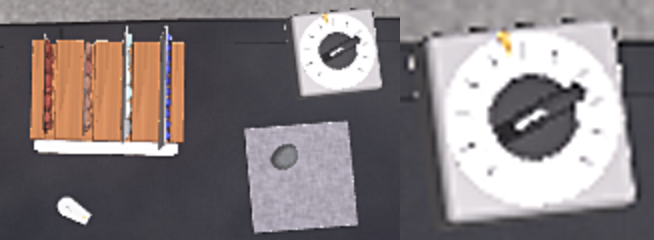

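All four cards stand in the rack. The stone is still on the mat at crop (285,156), though it has been nudged. The clip is at (505,42) in the dial crop. Next I'll measure the clip angle.

```bash
cat >> h.py <<'E'
def cast(u,v,z,n='top'):
    c=viewer.camera_info(n); R=np.array(c['R']);t=np.array(c['t']); o=-R.T@t
    r=np.stack([(u-c['cx'])/c['fx'],(v-c['cy'])/c['fy'],np.ones(len(u))],-1)@R
    return o+r*((z-o[2])/r[:,2])[:,None]
def dial(im,W,c=np.array([.562,-.297])):
    X,Y,Z=W[...,0],W[...,1],W[...,2]; hsv=cv2.cvtColor(im,cv2.COLOR_RGB2HSV); i=im.astype(int)
    near=np.hypot(X-c[0],Y-c[1])<.075
    m=near&(i[...,0]-i[...,2]>35); v,u=np.nonzero(m); w=(i[...,0]-i[...,2])[m]
    P=cast(u,v,.054)[:,:2]-c; a=np.degrees(np.arctan2(P[:,1],P[:,0])); print('clip n',len(u),'r',np.round(np.hypot(*P.T),3),'a',np.round(a,1),'mean %.1f'%np.average(a,weights=w))
    b=near&(Z>.08)&(Z<.1); r=cv2.minAreaRect(W[b][:,:2].astype(np.float32)); B=cv2.boxPoints(r); e=max([B[1]-B[0],B[2]-B[1]],key=np.linalg.norm)
    print('bar c',np.round(r[0],4),'dir',round(np.degrees(np.arctan2(e[1],e[0]))%180,1), 'size',r[1])
    wh=near&(i.min(2)>100)&(np.hypot(X-c[0],Y-c[1])<.026)&(Z>.07); v,u=np.nonzero(wh)
    if len(u): q=cast(u,v,.088)[:,:2].mean(0)-c; print('line centroid',q,'dir',np.degrees(np.arctan2(q[1],q[0])))
    s=near&(i.min(2)>180); v,u=np.nonzero(s); r=cv2.minEnclosingCircle(cast(u,v,.052)[:,:2].astype(np.float32)); print('scale',r)
    s=near&(Z>.045)&(Z<.053); r=cv2.minAreaRect(W[s][:,:2].astype(np.float32)); print('box',r)
E
python3 -c "
from h import *
z=np.load('top3.npz'); dial(z['im'],z['W']); z=np.load('top0.npz'); dial(z['im'],z['W'])"
```

```text
clip n 12 r [0.053 0.051 0.05  0.049 0.049 0.048 0.047 0.045 0.044 0.043 0.042 0.039] a [16.7 20.5 17.7 14.8 21.6 18.7 15.7 19.9 16.7 21.2 17.9 19.2] mean 18.4
bar c [ 0.5619 -0.2968] dir 120.1 size (0.01175164245069027, 0.04601219296455383)
line centroid [-0.00182776  0.00366023] dir 116.53548426704559
scale ((0.5606325268745422, -0.2937704622745514), 0.07291541248559952)
box ((0.5613421201705933, -0.2960687577724457), (0.10931769013404846, 0.11064179986715317), 4.8256378173828125)
clip n 12 r [0.053 0.051 0.05  0.049 0.049 0.048 0.047 0.045 0.044 0.043 0.042 0.039] a [16.7 20.5 17.7 14.8 21.6 18.7 15.7 19.9 16.7 21.2 17.9 19.2] mean 18.4
bar c [ 0.562  -0.2969] dir 120.1 size (0.011739791370928288, 0.04553192853927612)
line centroid [-0.00244629  0.00531077] dir 114.7321380976904
scale ((0.5606325268745422, -0.2937704622745514), 0.07291541248559952)
box ((0.5618123412132263, -0.29629644751548767), (0.10912959277629852, 0.10973156988620758), 5.5946855545043945)
```

>>> play_rows([
  [-11.5, -57.5, 0, 0, 0, 1.017, 0],
  [-11.5, -57.5, 0, 0, 0, 1.017, 0],
  [-11.5, -57.5, 0, 0, 0, 1.017, 0],
  [-11.5, -57.5, 0, 0, 0, 1.017, 0],
  [-11.5, -57.5, 0, 0, 0, 1.017, 0],
])

```text
clock: 31.6
position: [0.5053, 0.0294, 0.2402]
tool_rot: [3.141, 0.0, 2.35]
force: [0.8, 0.6, 0.0]
grip_width: 0.0429
finger_force: 0.0
```

```bash
python3 -c "
from h import *
delta(.562,-.297,.24,120)"
```

```text
pos [0.5053 0.0294 0.2402] yaw 134.6 F [0.8 0.6 0. ] w 0.0429 ff 0.0 t 31.6 q7 0.70
  shift [-2.721e+01 -1.889e+01  2.000e-02] turn [0.001 0.    0.255]
```

>>> play_rows([
  [-27.2, -18.9, 0, 0, 0, 0.255, 0],
  [-27.2, -18.9, 0, 0, 0, 0.255, 0],
  [-27.2, -18.9, 0, 0, 0, 0.255, 0],
  [-27.2, -18.9, 0, 0, 0, 0.255, 0],
  [-27.2, -18.9, 0, 0, 0, 0.255, 0],
])

```text
clock: 32.1
position: [0.5494, -0.2165, 0.2402]
tool_rot: [3.141, 0.0, 2.101]
force: [0.9, 0.3, 1.2]
grip_width: 0.0429
finger_force: 0.0
```

>>> play_rows([
  [-4, -1.5, 0, 0, 0, 0, 0],
  [-7.6, -2.8, 0, 0, 0, 0, 0],
  [-7.6, -2.8, 0, 0, 0, 0, 0],
  [-7.6, -2.8, 0, 0, 0, 0, 0],
  [-7.6, -2.8, 0, 0, 0, 0, 0],
])

```text
clock: 32.6
position: [0.5643, -0.2924, 0.2397]
tool_rot: [3.141, -0.0, 2.103]
force: [0.1, 0.6, 0.3]
grip_width: 0.0429
finger_force: 0.0
```

```bash
python3 -c "
from h import *
delta(.562,-.297,.062,120)"
```

```text
pos [ 0.5643 -0.2924  0.2397] yaw 120.5 F [0.1 0.6 0.3] w 0.0429 ff 0.0 t 32.6 q7 1.09
  shift [-0.29 -0.43 17.77] turn [ 0.    -0.     0.008]
```

>>> play_rows([
  [-0.3, -0.4, 4, 0, 0, 0.008, 0],
  [-0.3, -0.4, 8, 0, 0, 0.008, 0],
  [-0.3, -0.4, 12, 0, 0, 0.008, 0],
  [-0.3, -0.4, 12, 0, 0, 0.008, 0],
  [-0.3, -0.4, 12, 0, 0, 0.008, 0],
])

```text
clock: 33.1
position: [0.563, -0.297, 0.1206]
tool_rot: [-3.142, -0.0, 2.095]
force: [-0.5, 0.2, 0.1]
grip_width: 0.0428
finger_force: 0.0
```

>>> play_rows([
  [0, 0, 1.5, 0, 0, 0, 0],
  [0, 0, 3, 0, 0, 0, 0],
  [0, 0, 4.5, 0, 0, 0, 0],
  [0, 0, 5.7, 0, 0, 0, 0],
  [0, 0, 5.7, 0, 0, 0, 0],
])

```text
clock: 33.6
position: [0.562, -0.2969, 0.0605]
tool_rot: [-3.14, -0.002, 2.095]
force: [-0.3, -0.8, -0.3]
grip_width: 0.0428
finger_force: 0.0
```

```bash
python3 -c "
from h import *
delta(.562,-.297,.062,120)"
```

```text
pos [ 0.562  -0.2969  0.0605] yaw 120.0 F [-0.3 -0.8 -0.3] w 0.0428 ff 0.0 t 33.6 q7 1.15
  shift [-0.01  0.   -0.15] turn [-0.002 -0.002  0.   ]
```

>>> play_rows([
  [0, 0, 0, 0, 0, 0, -1],
  [0, 0, 0, 0, 0, 0, -1],
  [0, 0, 0, 0, 0, 0, -1],
  [0, 0, 0, 0, 0, 0, -1],
  [0, 0, 0, 0, 0, 0, -1],
], squeeze=45)

```text
clock: 34.1
position: [0.5616, -0.2986, 0.0632]
tool_rot: [-3.14, 0.0, 2.094]
force: [-9.7, -2.9, 5.5]
grip_width: 0.0112
finger_force: 44.9
```

>>> play_rows([
  [0, 0, 0, 0, 0, 0.12, -1],
  [0, 0, 0, 0, 0, 0.24, -1],
  [0, 0, 0, 0, 0, 0.36, -1],
  [0, 0, 0, 0, 0, 0.48, -1],
  [0, 0, 0, 0, 0, 0.6, -1],
])

```text
clock: 34.6
position: [0.5612, -0.2988, 0.0632]
tool_rot: [-3.14, 0.001, 1.488]
force: [-12.2, -4.2, 4.4]
grip_width: 0.0109
finger_force: 44.8
```

```bash
python3 -c "
from h import *
delta(.562,-.297,.0605,18.5); print(observe()['moment'])"
```

```text
pos [ 0.5612 -0.2988  0.0632] yaw 85.3 F [-12.2  -4.2   4.4] w 0.0109 ff 44.8 t 34.6 q7 0.69
  shift [0.19 0.06 0.27] turn [-1.000e-03  2.000e-03  1.166e+00]
[-1.01164264  2.51822862  0.03015266]
```

>>> play_rows([
  [0, 0, 0, 0, 0, 0.12, -1],
  [0, 0, 0, 0, 0, 0.24, -1],
  [0, 0, 0, 0, 0, 0.36, -1],
  [0, 0, 0, 0, 0, 0.48, -1],
  [0, 0, 0, 0, 0, 0.6, -1],
])

```text
clock: 35.1
position: [0.5608, -0.2988, 0.0631]
tool_rot: [-3.14, 0.002, 0.888]
force: [-15.6, -3.8, 7.4]
grip_width: 0.0111
finger_force: 45.2
```

>>> play_rows([
  [0, 0, 0, 0, 0, 0.12, -1],
  [0, 0, 0, 0, 0, 0.24, -1],
  [0, 0, 0, 0, 0, 0.36, -1],
  [0, 0, 0, 0, 0, 0.48, -1],
  [0, 0, 0, 0, 0, 0.56, -1],
])

```text
clock: 35.6
position: [0.5605, -0.2985, 0.0631]
tool_rot: [-3.141, 0.003, 0.328]
force: [-18.0, -0.7, 10.9]
grip_width: 0.0114
finger_force: 45.7
```

>>> play_rows([
  [0, 0, 0, 0, 0, 0, -1],
  [0, 0, 0, 0, 0, 0, -0.5],
  [0, 0, 0, 0, 0, 0, 0],
  [0, 0, 0, 0, 0, 0, 0],
  [0, 0, 0, 0, 0, 0, 0],
])

```text
clock: 36.1
position: [0.5632, -0.2972, 0.0626]
tool_rot: [3.141, -0.001, 0.335]
force: [-0.1, -0.7, 0.1]
grip_width: 0.0426
finger_force: 0.0
```

>>> play_rows([
  [0, 0, -2, 0, 0, 0, 0],
  [0, 0, -5, 0, 0, 0, 0],
  [0, 0, -9, 0, 0, 0, 0],
  [0, 0, -13, 0, 0, 0, 0],
  [0, 0, -17, 0, 0, 0, 0],
])

```text
clock: 36.6
position: [0.5627, -0.2973, 0.2341]
tool_rot: [3.142, -0.0, 0.335]
force: [0.4, 0.4, 0.7]
grip_width: 0.0426
finger_force: 0.0
```

```bash
python3 -c "
from h import *
delta(.47,.27,.24,18.5)"
```

```text
pos [ 0.5627 -0.2973  0.2341] yaw 19.2 F [0.4 0.4 0.7] w 0.0426 ff 0.0 t 36.6 q7 -0.34
  shift [  9.88 -56.63  -0.59] turn [ 0.    -0.     0.012]
```

>>> play_rows([
  [9.9, -56.6, -0.6, 0, 0, 0, 0],
  [9.9, -56.6, -0.6, 0, 0, 0, 0],
  [9.9, -56.6, -0.6, 0, 0, 0, 0],
  [9.9, -56.6, -0.6, 0, 0, 0, 0],
  [9.9, -56.6, -0.6, 0, 0, 0, 0],
])

```text
clock: 37.1
position: [0.5221, -0.0487, 0.2352]
tool_rot: [-3.141, -0.001, 0.335]
force: [1.7, 0.8, -0.0]
grip_width: 0.0427
finger_force: 0.0
```

>>> play_rows([
  [4, -24, 0, 0, 0, 0, 0],
  [4, -24, 0, 0, 0, 0, 0],
  [4, -24, 0, 0, 0, 0, 0],
  [4, -24, 0, 0, 0, 0, 0],
  [4, -24, 0, 0, 0, 0, 0],
])

```text
clock: 37.6
position: [0.4807, 0.192, 0.2352]
tool_rot: [-3.141, -0.0, 0.336]
force: [1.4, -0.3, -0.1]
grip_width: 0.0426
finger_force: 0.0
```

>>> play_rows([
  [0, 0, 0, 0, 0, 0, 0],
  [0, 0, 0, 0, 0, 0, 0],
  [0, 0, 0, 0, 0, 0, 0],
  [0, 0, 0, 0, 0, 0, 0],
  [0, 0, 0, 0, 0, 0, 0],
])

```text
clock: 38.1
position: [0.4818, 0.1882, 0.2352]
tool_rot: [-3.141, -0.0, 0.333]
force: [0.1, -0.5, -0.9]
grip_width: 0.0429
finger_force: 0.0
```

```bash
python3 -c "
from h import *
racklook()
im,d=grab('top'); W=world('top',d); dial(im,W); delta(.47,.27,.24,18.5)
cv2.imwrite('pics/t4.png',np.hstack([cv2.resize(im[160:280,250:450],None,fx=2,fy=2),cv2.resize(im[160:212,390:445],(254,240),interpolation=cv2.INTER_CUBIC)])[:,:,::-1])"
```

```text
groove -75 618 x -0.074..0.072 top 0.1183 y lo -0.0730 hi -0.0724
groove -25 423 x -0.069..0.069 top 0.1279 y lo -0.0241 hi -0.0234
groove 25 227 x -0.058..0.058 top 0.1218 y lo 0.0281 hi 0.0266
groove 75 315 x -0.057..0.054 top 0.1291 y lo 0.0760 hi 0.0761
clip n 12 r [0.053 0.051 0.05  0.049 0.049 0.048 0.047 0.045 0.044 0.043 0.042 0.039] a [16.7 20.5 17.7 14.8 21.6 18.7 15.7 19.9 16.7 21.2 17.9 19.2] mean 18.4
bar c [ 0.5614 -0.2964] dir 17.8 size (0.04530039802193642, 0.012684536166489124)
line centroid [0.00673477 0.00230456] dir 18.890326660548542
scale ((0.5606325268745422, -0.2937704622745514), 0.07291541248559952)
box ((0.5620679259300232, -0.2962181866168976), (0.11006516963243484, 0.10967758297920227), 5.987861156463623)
pos [0.4817 0.1886 0.2351] yaw 19.1 F [0.1 0.4 0.1] w 0.0427 ff 0.0 t 38.2 q7 -1.14
  shift [ 1.56 -8.08 -0.49] turn [-0.    -0.     0.011]
```

View pics/t4.png

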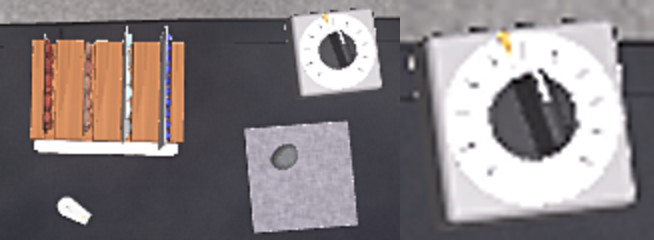

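The pointer is at about 18° and the clip at 18.4°. The four cards stand in the rack and the stone is on the mat, so I'm handing in.

```bash
python3 -c "
from h import *
print(bot.job_done())"
```

```text
the job is handed in; nothing more can be done
None
```

I handed the job in at about 38 s: all four cards stand in their own rack grooves, the one stone present (blue-grey) is on the mat, and the knob points at the clip to within about 1°; the judge returned no verdict.

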